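Park the kiln trolley at the marker post

TASK

Roll the loaded kiln trolley along its track until the index bar on its side stands in line with the upright marker post, and bring it to a complete rest there (in line to within 12 mm, for at least two seconds) without ever running into an end stop. The ware is raw: keep it slow, and touch the trolley only by pushing on the faces of its two spring pads, fingertips down in the well between them; touch neither the deck, the pad boxes nor the ware, and leave the mug and the kiln post in front of the track where they stand. Finish with the hand lifted up out of the well, clear above the trolley, and the trolley still resting at the post.

Things in the scene. Friction and masses are not known exactly. Their poses are not given: they have to be found in the camera images.
- track: Fixed dark steel track: bed plate 330 x 900 mm, 12 thick (its own x from -135 to +195), two rails along its own y. Origin: on the table, midway between rails and between end stops. The trolley runs along track y; +y leads to the marker post. End stops (200 wide, 70 tall) have their faces at track y = -400 and +400.
- trolley (a joint): Trolley travel along track +y, m: 0 = at the -y stop, 0.400 = at the +y stop; trolley middle at track y = value - 0.200. Rolls almost freely: 0.009 N friction and 0.15 N per m/s drag, so at a few cm/s it coasts on for many cm. Moving mass nominally 3.5 kg; the true one differs by up to a third. Keep under 0.25 m/s.
- trolley_well (a point): Middle of the well's floor (the deck), 55 mm above the table, halfway along the trolley and 45 mm to the robot's side (-x) of its middle line; axes as the track's. The well is the space between the two pads: 160 mm in y between the pad faces, open above and to the robot's side.
- trolley_bar (a point): Tip of the index bar, a flat steel bar 18 mm wide (y), 12 thick, sticking out 30 mm from the trolley's +x side, halfway along the trolley; on the bar's centre line, 50 mm above the table.
- pad_far: Spring pad on the well's +y side. Origin: middle of its rubber face, 86 mm above the table; the face looks to -y, 106 wide (x), 52 tall (60 to 112 above the table). Unpressed it is 80 mm to +y of trolley_well; it yields up to 25 mm along y into its box against 150 N/m, no preload, hardly damped (0.5 N s/m, 0.1 kg). Pushing it drives the trolley to +y.
- pad_near: The same kind of pad on the well's -y side, face looking to +y; origin in the middle of the face, unpressed 80 mm to -y of trolley_well. Pushing it drives the trolley to -y, that is, brakes it on its way to the post.
- load: Trolley above the wheels, not to be touched: pale deck 220 x 400, top 55 mm above the table; steel pad boxes 124 (x) by 65 (y), tops 121 above the table, 135 to 200 either side of the trolley's middle; index bar; cups and bowls fixed along the +x side (35 mm and more from the middle line), tops 110 above the table. Origin: trolley middle, table level.
- marker: Fixed upright steel post, 18 mm across, 108 tall, on a small foot on the track's bed, 165 mm to +x of the track's middle line; origin under the post, on the bed; axes as the track's. The trolley is at the mark when index bar and post have the same track y.
- mug: White mug, 85 mm tall, 76 across, handle to its own +y, standing on the table on the robot's side of the track; not to be moved. Origin: middle of its underside.
- kiln_post: Upright pale ceramic cylinder, 75 mm tall, 44 across, standing on the table on the robot's side of the track; not to be moved. Origin: middle of its underside.

How it is judged:
By the outcome, as a careful person would: the job done as asked, in the order asked, and still so for the second after the job is handed in, with the robot touching nothing.
It also fails if it takes over 40 s, if anything falls off the work surface, if the arm or the gripper's body presses on something with over 40 N, if the wrist force passes 120 N, or if a joint passes its speed limit or range.

ROBOT

A 7-joint arm with a two-finger parallel gripper is mounted at the origin on the work surface. World frame = base frame: x ahead of the robot, y to its left, z up, the work surface at z = 0. Lengths are in mm, angles in rad, forces in N, time in s.
With the tool pointing down it reaches from about 425 to 875 mm from the base axis. Payload 8.4 kg.
Tool frame: the origin (TCP) lies between the finger pads, 19 mm behind the fingertips; this is the grasp point; z points along the fingers, y is the line along which they close (so a half turn about z gives the same grasp; the last joint's range is limited). The gripper opens to 87 mm and grips with 3 to 60 N. Pads are 19 mm wide; open, the fingers measure 117 mm over their backs; the gripper's body (75 mm by 190 mm) begins 51 mm behind the grasp point.
Start: joints at [1.237, 0.333, 0.04, 1.465, -0.013, 1.343, -0.059], TCP at [151.201, -632.141, 241.246] pointing down, gripper open.
Joint ranges: [-2.58, 2.58], [-0.38, 2.09], [-1.3, 1.39], [0.25, 2.4], [-1.5, 4.64], [0.08, 2.09], [-2.65, 2.65]. Speed limits (rad/s): [2.22, 2.22, 2.79, 2.79, 3.14, 3.14, 3.14].

INTERFACE

Orientations are given as a rotation vector (axis times angle).
In Python, from cell import r gives the robot as it stands.
- The arm moves only by the tool move_arm, never from a script. Its argument "commands" is a list of rows, each an object of numbers: "rx", "ry", "rz": the turn, a rotation vector about the tool's x, y, z as a fraction of full scale; "tx", "ty", "tz": the shift along the tool's x, y, z as a fraction of full scale; "gripper": the opening, from 0 (shut) to 1 (fully open). In form: [{"rx": .., "ry": .., "rz": .., "tx": .., "ty": .., "tz": .., "gripper": ..}, ...]. A call has exactly 5 rows; each row is the pose to reach, as a shift and turn from the pose commanded when the call began, along the tool's axes at that moment, turning the shorter way round; what a row does not reach only later rows make up. Full scale, the value 1, is 0.1 m for a shift and pi rad for a turn. A row lasts 1/8 s, in which the tool goes at most 62.5 mm and 10.7 degrees, less where a joint would pass 70% of its speed; a pose out of reach is approached as far as the arm can. A call with a number of a shift or a turn outside -1 to 1 is refused whole. A call with a gripper value outside its range is refused whole. The fingers move at their own pace and stop on an object; "grip_force" is the grip in N (left out, the last holds). Time passes only in rows, so rows that repeat a pose let the fingers close, or fill a call up. It gives the time, the measured TCP pose, the force, the opening and the grip force at its end, in the units of the state.
- r.get_state(): the state, without advancing time (a new reading comes with each control period).
- r.snapshot(name): name is "scene" or "top" or "wrist"; returns a dict with "image" (480x640x3 uint8, blue, green, red), "range_z" (480x640 float32, mm along the optical axis (not along the pixel's ray), 0 where there is no reading), "camera_matrix" (3x3 intrinsics, pixels), "position" and "attitude" of the camera in the world. Camera axes: x right, y down, z forward; pixel columns grow to the right and rows downward; lengths in mm; the calibration is good to about 2 mm. A picture is of the moment at which its call begins.
- r.close_job(): hands the job in; it is judged then, once.
The state is a dict: "clock": time; "joint_pos": joint angles; "dq": joint speeds; "effort": joint torques, N m; "tcp_pos": TCP position; "tcp_rot": TCP orientation; "contact_force": force on the tool from outside, world axes, zero at the start; "wrist_torque": the same for the moment, N m; "grip_width": opening from 0.0 (shut) to 1.0 (fully open); "grasp_force": force on a finger pad.
Only numpy, scipy, OpenCV 4.12 (cv2) and the standard library are available. Lean on these libraries where they do the work, as an engineer would, in place of code of your own. Each camera call takes 0.05 s, during which the arm holds its last target. There are 200 camera calls.

## Working session

There is one attempt and no reset: what is moved stays moved. The work goes in short steps, Python scripts to look and compute and a tool call to move; the robot and the scene stay as the last step left them, time stands still between calls to the robot, and variables do not carry over. Pictures are saved under pics/ and viewed, at most 10 in all, crops included, and the job is handed in when it is done.

Besides the shell and the picture viewer there is one more tool, called by a JSON object that holds its "fn" and its "kwargs". move_arm: Moves the arm, as the interface text tells. Its arguments: {"type":"object","properties":{"commands":{"type":"array"},"grip_force":{"type":"number"}},"required":["commands"]}

```bash
mkdir -p pics; ls; python3 - <<'E'
from cell import r
import cv2,numpy as np
print(r.get_state())
for n in("scene","top"):
    s=r.snapshot(n); cv2.imwrite(f"pics/{n}0.png",s["image"]); np.savez(f"{n}0.npz",**s)
    print(n,s["camera_matrix"],s["position"],s["attitude"])
E
```

```text
pics
{'clock': 0.0, 'joint_pos': array([ 1.23679517,  0.33388476,  0.03988323,  1.46625344, -0.01337315,
        1.34328059, -0.05854121]), 'dq': array([-0.00051219, -0.00082   ,  0.00013314,  0.00038914,  0.00056656,
        0.00149616, -0.00025159]), 'effort': array([ 9.20876209e-05, -6.56359935e+01,  1.33512955e+00, -4.03795230e+01,
       -5.97931235e-02,  4.51434217e-02,  1.32389910e-04]), 'tcp_pos': array([ 151.08307356, -631.76151233,  240.38500435]), 'tcp_rot': array([-3.11846078e+00, -3.67703945e-01,  4.95852151e-04]), 'contact_force': array([-0.0688696 ,  0.08918904,  0.14221563]), 'wrist_torque': array([0.00603858, 0.02000301, 0.01318499]), 'grasp_force': 0.0, 'grip_width': 0.9995521952446158}
scene [[516.70187384   0.         319.57973587]
 [  0.         516.70187384 238.46122255]
 [  0.           0.           1.        ]] [978.79447342 -13.25754799 859.23049216] [-1.9617017  -1.90291241  0.47404841]
top [[488.73833648   0.         330.75977649]
 [  0.         488.73833648 235.79911416]
 [  0.           0.           1.        ]] [434.53211833  -5.80194735 931.90322116] [-2.13263957  2.18967017 -0.10087093]
```

View pics/scene0.png

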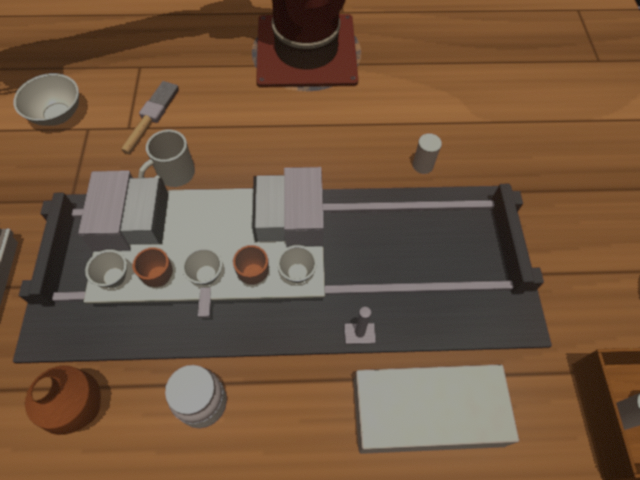

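View pics/top0.png

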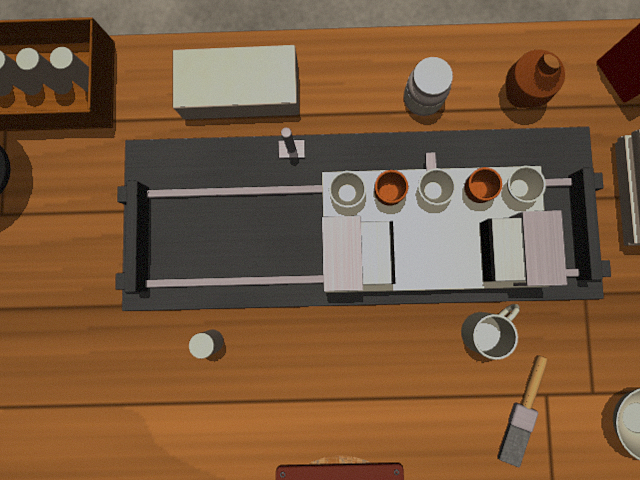

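The scene view shows the trolley at the left (−y). Its bar is at (205,302), the post at (364,315), the mug at (172,158) and the kiln post at (428,153). The top view has the bar at (431,160), the post top at (287,133), its foot at (292,150), and the pads at (378,252) and (505,250).

```bash
cat >h.py <<'E'
import numpy as np,cv2
from scipy.spatial.transform import Rotation as R
def cloud(s):
    K=s["camera_matrix"];z=s["range_z"].astype(float)
    v,u=np.mgrid[:480,:640]
    p=np.stack([(u-K[0,2])/K[0,0]*z,(v-K[1,2])/K[1,1]*z,z],-1)
    w=p@R.from_rotvec(np.ravel(s["attitude"])).as_matrix().T+s["position"]
    w[z<=0]=np.nan
    return w
def ray(s,u,v,h):
    K=s["camera_matrix"];d=R.from_rotvec(np.ravel(s["attitude"])).apply([(u-K[0,2])/K[0,0],(v-K[1,2])/K[1,1],1])
    return s["position"]+d*(h-s["position"][2])/d[2]
E
python3 - <<'E'
from h import *
np.set_printoptions(precision=1,suppress=True)
for n in("top","scene"):
    s=np.load(n+"0.npz");w=cloud(s);x,y,z=w[...,0],w[...,1],w[...,2]
    print(n)
    P={"top":dict(table=(300,380),bed=(240,240),deck=(440,245),bar=(431,158),posttop=(286,131),foot=(299,153),box1=(342,252),pad1=(375,252),pad2=(508,252),box2=(545,247),mug=(490,330),kp=(202,345),stopL=(131,235),railA=(200,193),railA2=(310,189),railB=(160,283),railB2=(315,279)),
     "scene":dict(table=(320,130),bed=(420,240),deck=(210,225),bar=(205,305),posttop=(365,311),foot=(353,335),kp=(429,142),box1=(303,200),pad1=(270,195),pad2=(145,195),box2=(106,200),railA=(340,206),railA2=(480,204),railB=(350,288),railB2=(500,285))}[n]
    for k,(u,v) in P.items(): print(k,w[v,u])
    m=(z>50)&(z<60)&(x>300)&(x<640)&(s["image"].min(-1)>110); 
    m=cv2.morphologyEx(m.astype(np.uint8),cv2.MORPH_OPEN,np.ones((5,5)))>0
    print("deck",cv2.minAreaRect(w[m][:,:2].astype(np.float32)))
    for lo,hi,nm in((117,126,"box"),(106,116.5,"pad")):
        m=((z>lo)&(z<hi)&(x<540)&(x>350)).astype(np.uint8)
        c,l,st,_=cv2.connectedComponentsWithStats(m)
        for i in range(1,c):
            if st[i,4]>150: print(nm,st[i,4],cv2.minAreaRect(w[l==i][:,:2].astype(np.float32)),np.median(z[l==i]))
E
```

```text
top
table [265.4  68.5   0.9]
bed [528.9 176.6  11.3]
deck [ 505.7 -192.1   53.9]
bar [ 665.1 -182.8   57.2]
posttop [703.6  75.2 118.3]
foot [693.2  61.1  16.1]
box1 [493.1 -14.9 120. ]
pad1 [492.1 -70.3 112.8]
pad2 [ 486.2 -292.2  112.9]
box2 [ 492.3 -350.5  121.9]
mug [ 348.8 -286.7    7.1]
kp [341.8 230.7  75.8]
stopL [537.1 359.8  70.1]
railA [619.  249.5  24. ]
railA2 [620.5  41.   25.3]
railB [451.3 323.4  24.6]
railB2 [451.2  35.2  27.5]
deck ((533.5563354492188, -182.24716186523438), (212.59181213378906, 399.7815856933594), 0.0019683202262967825)
box 2648 ((485.083740234375, -349.32928466796875), (109.73078155517578, 67.05158233642578), 0.08678445219993591) 121.04987752309779
box 2574 ((485.08880615234375, -14.308464050292969), (64.95423126220703, 109.7022705078125), 89.95816802978516) 121.03776553596907
pad 2111 ((489.4466857910156, -289.7940979003906), (100.736328125, 58.91597366333008), 0.37126263976097107) 111.82310832151245
pad 1933 ((489.5642395019531, -74.47171020507812), (54.53523254394531, 100.72333526611328), 89.95259094238281) 111.80163357307595
scene
table [242.4
[... 300 characters left out ...]

railA2 [453.7 324.1  23.7]
railB [621.1  63.2  22.8]
railB2 [623.7 328.1  24.8]
deck ((532.3532104492188, -183.24200439453125), (215.21124267578125, 399.3203125), 0.00872907042503357)
box 2037 ((484.376953125, -15.712047576904297), (64.48540496826172, 111.24961853027344), 89.94200897216797) 120.9513962623846
box 2144 ((484.24725341796875, -350.8526611328125), (66.92955017089844, 111.22283172607422), 89.8797836303711) 121.27159294091888
pad 1727 ((484.61370849609375, -291.91949462890625), (59.31462097167969, 110.734130859375), 89.92406463623047) 111.90733758385022
pad 1533 ((489.9936828613281, -76.79151916503906), (53.849246978759766, 99.96094512939453), 89.96732330322266) 111.76521068338218
```

```bash
cat >>h.py <<'E'
def bar(s):
    w=cloud(s);x,y,z=w[...,0],w[...,1],w[...,2]
    m=(x>650)&(x<672)&(z>46)&(z<62)&(y<200)&(y>-300)
    p=np.median(y[m]) if m.any() else np.nan
    m&=abs(y-p)<14
    return (y[m].min()+y[m].max())/2,y[m].mean(),m.sum()
def look(r,n="scene"):
    s=r.snapshot(n);b=bar(s);st=r.get_state()
    print(n,"t",round(st["clock"],3),"bar",np.round(b,1),"tcp",np.round(st["tcp_pos"],1),"F",np.round(st["contact_force"],1),"grip",round(float(st["grip_width"]),2))
    return s,b,st
E
python3 - <<'E'
from h import *
np.set_printoptions(precision=3,suppress=True)
for n in("top","scene"):
    s=np.load(n+"0.npz");w=cloud(s);x,y,z=w[...,0],w[...,1],w[...,2]
    m=(x>685)&(x<718)&(z>45)&(z<130)&(y>50)&(y<100)
    print(n,bar(s),"post",w[m].mean(0),w[m].min(0),w[m].max(0),m.sum())
    m=(z>14)&(z<40)&(x>670)&(x<740)&(y>30)&(y<120);print(" foot",w[m].min(0),w[m].max(0))
    m=(abs(z-112)<4)&(x>440)&(x<530)
    a=y[m&(y>-150)];b=y[m&(y<-200)];print(" padfaces",np.percentile(a,2),np.percentile(b,98))
    m=(z>64)&(z<76)&(abs(x-480)<70)&(abs(y)>300);print(" stop",np.percentile(y[m&(y>0)],[2,98]) if (m&(y>0)).any() else 0)
from cell import r
st=r.get_state();M=R.from_rotvec(st["tcp_rot"]).as_matrix();print(M)
# goal: tool down, y along -world y ; choose yaw nearest
for G in (np.diag([1.,-1,-1]),np.diag([-1.,1,-1])):
    print(R.from_matrix(M.T@G).as_rotvec(), )
print(M.T@(np.array([488,-160,241])-st["tcp_pos"]))
E
```

```text
top (np.float64(-181.62863113579624), np.float64(-180.95939502026874), np.int64(130)) post [698.017  74.853  97.127] [692.621  67.154  45.2  ] [710.245  83.87  123.076] 203
 foot [670.585  30.275  14.003] [730.726 119.191  39.489]
 padfaces -100.4411611910434 -261.87285092992016
 stop [350.719 370.139]
scene (np.float64(-183.16896473902506), np.float64(-182.41348301515504), np.int64(149)) post [706.253  73.041  96.393] [693.749  65.351  45.268] [712.101  82.323 123.35 ] 273
 foot [671.165  30.287  14.022] [731.414 118.834  39.386]
 padfaces -102.33566206985984 -263.61562972450747
 stop [348.808 368.786]
[[ 0.973  0.233 -0.   ]
 [ 0.233 -0.973  0.001]
 [-0.    -0.001 -1.   ]]
[-0.001  0.     0.235]
[-0.    -0.002 -2.907]
[ 437.383 -380.468   -0.026]
```

{"fn": "move_arm", "kwargs": {"commands": [{"tx":0.2,"ty":-0.17,"tz":0,"rx":0,"ry":0,"rz":0.015,"gripper":0},{"tx":0.4,"ty":-0.34,"tz":0,"rx":0,"ry":0,"rz":0.03,"gripper":0},{"tx":0.6,"ty":-0.51,"tz":0,"rx":0,"ry":0,"rz":0.045,"gripper":0},{"tx":0.8,"ty":-0.68,"tz":0,"rx":0,"ry":0,"rz":0.06,"gripper":0},{"tx":1.0,"ty":-0.85,"tz":0,"rx":0,"ry":0,"rz":0.075,"gripper":0}], "grip_force": 5}}

```text
clock: 0.72
tcp_pos: [229.1, -525.3, 240.8]
tcp_rot: [-3.141, 0.004, 0.001]
contact_force: [0.1, -0.2, 0.7]
grip_width: 0.516
grasp_force: 0.0
```

{"fn": "move_arm", "kwargs": {"commands": [{"tx":0.13,"ty":-0.2,"tz":0,"rx":0,"ry":0,"rz":0,"gripper":0},{"tx":0.26,"ty":-0.4,"tz":0,"rx":0,"ry":0,"rz":0,"gripper":0},{"tx":0.39,"ty":-0.6,"tz":0,"rx":0,"ry":0,"rz":0,"gripper":0},{"tx":0.52,"ty":-0.8,"tz":0,"rx":0,"ry":0,"rz":0,"gripper":0},{"tx":0.65,"ty":-0.99,"tz":0,"rx":0,"ry":0,"rz":0,"gripper":0}]}}

```text
clock: 1.35
tcp_pos: [294.0, -426.4, 240.9]
tcp_rot: [-3.141, 0.001, 0.001]
contact_force: [-0.2, -0.2, -0.8]
grip_width: 0.02
grasp_force: 0.0
```

{"fn": "move_arm", "kwargs": {"commands": [{"tx":0.13,"ty":-0.2,"tz":0,"rx":0,"ry":0,"rz":0,"gripper":0},{"tx":0.26,"ty":-0.4,"tz":0,"rx":0,"ry":0,"rz":0,"gripper":0},{"tx":0.39,"ty":-0.6,"tz":0,"rx":0,"ry":0,"rz":0,"gripper":0},{"tx":0.52,"ty":-0.8,"tz":0,"rx":0,"ry":0,"rz":0,"gripper":0},{"tx":0.65,"ty":-0.99,"tz":0,"rx":0,"ry":0,"rz":0,"gripper":0}]}}

```text
clock: 1.98
tcp_pos: [359.1, -327.5, 241.0]
tcp_rot: [-3.141, 0.001, 0.001]
contact_force: [-0.7, 0.5, 1.0]
grip_width: 0.006
grasp_force: 0.0
```

{"fn": "move_arm", "kwargs": {"commands": [{"tx":0.13,"ty":-0.2,"tz":0,"rx":0,"ry":0,"rz":0,"gripper":0},{"tx":0.26,"ty":-0.4,"tz":0,"rx":0,"ry":0,"rz":0,"gripper":0},{"tx":0.39,"ty":-0.6,"tz":0,"rx":0,"ry":0,"rz":0,"gripper":0},{"tx":0.52,"ty":-0.8,"tz":0,"rx":0,"ry":0,"rz":0,"gripper":0},{"tx":0.65,"ty":-0.99,"tz":0,"rx":0,"ry":0,"rz":0,"gripper":0}]}}

```text
clock: 2.6
tcp_pos: [424.1, -228.6, 241.0]
tcp_rot: [-3.141, 0.001, 0.001]
contact_force: [-0.3, -0.1, -0.0]
grip_width: 0.007
grasp_force: 0.0
```

{"fn": "move_arm", "kwargs": {"commands": [{"tx":0.13,"ty":-0.2,"tz":0,"rx":0,"ry":0,"rz":0,"gripper":0},{"tx":0.26,"ty":-0.4,"tz":0,"rx":0,"ry":0,"rz":0,"gripper":0},{"tx":0.39,"ty":-0.6,"tz":0,"rx":0,"ry":0,"rz":0,"gripper":0},{"tx":0.52,"ty":-0.8,"tz":0,"rx":0,"ry":0,"rz":0,"gripper":0},{"tx":0.65,"ty":-0.99,"tz":0,"rx":0,"ry":0,"rz":0,"gripper":0}]}}

```text
clock: 3.22
tcp_pos: [489.2, -129.7, 241.0]
tcp_rot: [-3.141, 0.001, 0.001]
contact_force: [-0.2, -1.3, -0.3]
grip_width: 0.006
grasp_force: 0.0
```

```bash
python3 - <<'E'
from h import *
from cell import r
s,b,st=look(r); look(r,"top")
w=r.snapshot("wrist")
cv2.imwrite("pics/a.png",np.hstack([cv2.resize(s["image"],(400,300)),cv2.resize(w["image"],(400,300))]))
E
```

```text
scene t 3.275 bar [-183.1 -182.5  153. ] tcp [ 490.6 -126.6  241.1] F [0.6 3.  0.3] grip 0.01
top t 3.325 bar [-181.7 -179.8  114. ] tcp [ 489.9 -127.9  241. ] F [ 0.5  0.3 -0.2] grip 0.01
```

View pics/a.png

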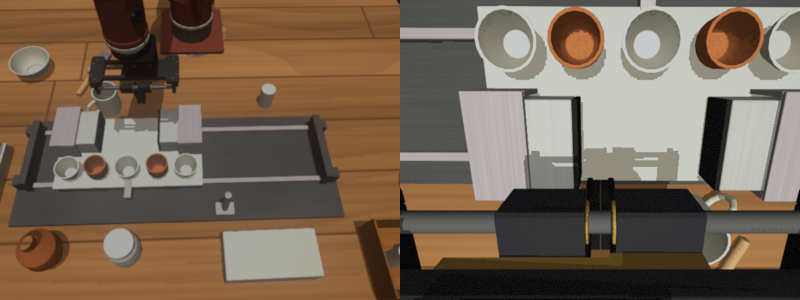

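The left half shows the hand above the well. In the right half (wrist view), the closed fingers at (600,215) lie between the pads, close to the far pad at (580,140), and they are lined up.

{"fn": "move_arm", "kwargs": {"commands": [{"tx":0,"ty":0,"tz":0.15,"rx":0,"ry":0,"rz":0,"gripper":0},{"tx":0,"ty":0,"tz":0.3,"rx":0,"ry":0,"rz":0,"gripper":0},{"tx":0,"ty":0,"tz":0.45,"rx":0,"ry":0,"rz":0,"gripper":0},{"tx":0,"ty":0,"tz":0.6,"rx":0,"ry":0,"rz":0,"gripper":0},{"tx":0,"ty":0,"tz":0.74,"rx":0,"ry":0,"rz":0,"gripper":0}]}}

```text
clock: 4.0
tcp_pos: [488.8, -130.5, 166.0]
tcp_rot: [-3.141, 0.001, 0.001]
contact_force: [-0.0, -0.2, 0.0]
grip_width: 0.009
grasp_force: 0.0
```

{"fn": "move_arm", "kwargs": {"commands": [{"tx":0,"ty":0,"tz":0.2,"rx":0,"ry":0,"rz":0,"gripper":0},{"tx":0,"ty":0,"tz":0.4,"rx":0,"ry":0,"rz":0,"gripper":0},{"tx":0,"ty":0,"tz":0.6,"rx":0,"ry":0,"rz":0,"gripper":0},{"tx":0,"ty":0,"tz":0.74,"rx":0,"ry":0,"rz":0,"gripper":0},{"tx":0,"ty":0,"tz":0.74,"rx":0,"ry":0,"rz":0,"gripper":0}]}}

```text
clock: 4.62
tcp_pos: [488.4, -130.3, 92.2]
tcp_rot: [-3.141, 0.001, 0.003]
contact_force: [0.2, 0.2, -0.2]
grip_width: 0.004
grasp_force: 0.0
```

{"fn": "move_arm", "kwargs": {"commands": [{"tx":0,"ty":-0.08,"tz":0,"rx":0,"ry":0,"rz":0,"gripper":0},{"tx":0,"ty":-0.12,"tz":0,"rx":0,"ry":0,"rz":0,"gripper":0},{"tx":0,"ty":-0.16,"tz":0,"rx":0,"ry":0,"rz":0,"gripper":0},{"tx":0,"ty":-0.2,"tz":0,"rx":0,"ry":0,"rz":0,"gripper":0},{"tx":0,"ty":-0.24,"tz":0,"rx":0,"ry":0,"rz":0,"gripper":0}]}}

```text
clock: 5.25
tcp_pos: [489.2, -106.3, 93.5]
tcp_rot: [3.141, -0.002, 0.001]
contact_force: [0.9, -1.1, 0.7]
grip_width: 0.005
grasp_force: 0.3
```

{"fn": "move_arm", "kwargs": {"commands": [{"tx":0,"ty":-0.04,"tz":0,"rx":0,"ry":0,"rz":0,"gripper":0},{"tx":0,"ty":-0.08,"tz":0,"rx":0,"ry":0,"rz":0,"gripper":0},{"tx":0,"ty":-0.11,"tz":0,"rx":0,"ry":0,"rz":0,"gripper":0},{"tx":0,"ty":-0.13,"tz":0,"rx":0,"ry":0,"rz":0,"gripper":0},{"tx":0,"ty":-0.14,"tz":0,"rx":0,"ry":0,"rz":0,"gripper":0}]}}

```text
clock: 5.88
tcp_pos: [489.0, -92.3, 93.2]
tcp_rot: [-3.142, 0.001, 0.0]
contact_force: [-0.3, -1.0, -0.5]
grip_width: 0.008
grasp_force: 0.0
```

```bash
python3 - <<'E'
from h import *
from cell import r
for i in range(4): look(r)
E
```

```text
scene t 5.925 bar [-141.  -140.6  148. ] tcp [489.1 -92.3  93.2] F [ 0.2 -0.2 -0. ] grip 0.0
scene t 5.975 bar [-138.3 -137.7  150. ] tcp [489.1 -92.4  93.3] F [ 0.3 -0.4  0.8] grip 0.0
scene t 6.025 bar [-135.6 -134.8  146. ] tcp [489.1 -92.5  93.3] F [ 0.  -1.1  0.1] grip 0.0
scene t 6.075 bar [-132.7 -132.1  143. ] tcp [489.1 -92.5  93.3] F [-0.1  0.8  0.3] grip 0.01
```

{"fn": "move_arm", "kwargs": {"commands": [{"tx":0,"ty":-0.03,"tz":0,"rx":0,"ry":0,"rz":0,"gripper":0},{"tx":0,"ty":-0.06,"tz":0,"rx":0,"ry":0,"rz":0,"gripper":0},{"tx":0,"ty":-0.09,"tz":0,"rx":0,"ry":0,"rz":0,"gripper":0},{"tx":0,"ty":-0.12,"tz":0,"rx":0,"ry":0,"rz":0,"gripper":0},{"tx":0,"ty":-0.15,"tz":0,"rx":0,"ry":0,"rz":0,"gripper":0}]}}

```text
clock: 6.7
tcp_pos: [489.1, -77.2, 93.3]
tcp_rot: [-3.142, 0.001, 0.0]
contact_force: [0.1, -0.6, -0.4]
grip_width: 0.008
grasp_force: 0.0
```

{"fn": "move_arm", "kwargs": {"commands": [{"tx":0,"ty":-0.03,"tz":0,"rx":0,"ry":0,"rz":0,"gripper":0},{"tx":0,"ty":-0.06,"tz":0,"rx":0,"ry":0,"rz":0,"gripper":0},{"tx":0,"ty":-0.09,"tz":0,"rx":0,"ry":0,"rz":0,"gripper":0},{"tx":0,"ty":-0.12,"tz":0,"rx":0,"ry":0,"rz":0,"gripper":0},{"tx":0,"ty":-0.15,"tz":0,"rx":0,"ry":0,"rz":0,"gripper":0}]}}

```text
clock: 7.32
tcp_pos: [489.1, -62.2, 93.3]
tcp_rot: [-3.142, 0.001, 0.0]
contact_force: [-0.1, -0.4, 0.0]
grip_width: 0.005
grasp_force: 0.0
```

```bash
python3 - <<'E'
from h import *
from cell import r
for i in range(4): look(r)
E
```

```text
scene t 7.375 bar [-64.3 -64.3 135. ] tcp [489.1 -61.8  93.3] F [0.8 0.7 0.3] grip 0.01
scene t 7.425 bar [-60.9 -61.  135. ] tcp [489.1 -62.   93.3] F [ 0.2  0.8 -0.4] grip 0.01
scene t 7.475 bar [-59.4 -59.3 136. ] tcp [489.1 -62.3  93.3] F [ 0.7 -0.   0.1] grip 0.01
scene t 7.525 bar [-56.1 -56.  138. ] tcp [489.1 -62.4  93.3] F [-0.6  0.5 -0.6] grip 0.0
```

{"fn": "move_arm", "kwargs": {"commands": [{"tx":0,"ty":-0.03,"tz":0,"rx":0,"ry":0,"rz":0,"gripper":0},{"tx":0,"ty":-0.06,"tz":0,"rx":0,"ry":0,"rz":0,"gripper":0},{"tx":0,"ty":-0.09,"tz":0,"rx":0,"ry":0,"rz":0,"gripper":0},{"tx":0,"ty":-0.12,"tz":0,"rx":0,"ry":0,"rz":0,"gripper":0},{"tx":0,"ty":-0.15,"tz":0,"rx":0,"ry":0,"rz":0,"gripper":0}]}}

```text
clock: 8.15
tcp_pos: [489.1, -47.2, 93.3]
tcp_rot: [-3.142, 0.001, -0.0]
contact_force: [0.6, -0.4, -0.3]
grip_width: 0.006
grasp_force: 0.0
```

{"fn": "move_arm", "kwargs": {"commands": [{"tx":0,"ty":-0.03,"tz":0,"rx":0,"ry":0,"rz":0,"gripper":0},{"tx":0,"ty":-0.06,"tz":0,"rx":0,"ry":0,"rz":0,"gripper":0},{"tx":0,"ty":-0.09,"tz":0,"rx":0,"ry":0,"rz":0,"gripper":0},{"tx":0,"ty":-0.12,"tz":0,"rx":0,"ry":0,"rz":0,"gripper":0},{"tx":0,"ty":-0.15,"tz":0,"rx":0,"ry":0,"rz":0,"gripper":0}]}}

```text
clock: 8.78
tcp_pos: [489.1, -32.2, 93.3]
tcp_rot: [-3.142, 0.001, -0.0]
contact_force: [0.3, -0.4, -0.0]
grip_width: 0.007
grasp_force: 0.0
```

```bash
python3 - <<'E'
from h import *
from cell import r
for i in range(3): look(r)
E
```

```text
scene t 8.825 bar [  1.9   1.8 129. ] tcp [489.1 -31.8  93.3] F [ 0.4  0.5 -0.1] grip 0.01
scene t 8.875 bar [  3.6   3.7 133. ] tcp [489.1 -32.   93.3] F [ 0.  -0.1  0.3] grip 0.0
scene t 8.925 bar [  5.4   5.3 137. ] tcp [489.1 -32.3  93.3] F [ 0.1 -0.7  0.1] grip 0.01
```

{"fn": "move_arm", "kwargs": {"commands": [{"tx":0,"ty":-0.03,"tz":0,"rx":0,"ry":0,"rz":0,"gripper":0},{"tx":0,"ty":-0.06,"tz":0,"rx":0,"ry":0,"rz":0,"gripper":0},{"tx":0,"ty":-0.09,"tz":0,"rx":0,"ry":0,"rz":0,"gripper":0},{"tx":0,"ty":-0.12,"tz":0,"rx":0,"ry":0,"rz":0,"gripper":0},{"tx":0,"ty":-0.145,"tz":0,"rx":0,"ry":0,"rz":0,"gripper":0}]}}

```text
clock: 9.55
tcp_pos: [489.1, -17.7, 93.3]
tcp_rot: [-3.142, 0.001, 0.0]
contact_force: [0.0, -0.6, -0.1]
grip_width: 0.009
grasp_force: 0.0
```

```bash
python3 - <<'E'
from h import *
from cell import r
look(r)
E
```

```text
scene t 9.6 bar [ 31.5  31.5 134. ] tcp [489.1 -17.4  93.3] F [-0.   0.  -0.1] grip 0.0
```

{"fn": "move_arm", "kwargs": {"commands": [{"tx":0,"ty":-0.025,"tz":0,"rx":0,"ry":0,"rz":0,"gripper":0},{"tx":0,"ty":-0.05,"tz":0,"rx":0,"ry":0,"rz":0,"gripper":0},{"tx":0,"ty":-0.075,"tz":0,"rx":0,"ry":0,"rz":0,"gripper":0},{"tx":0,"ty":-0.1,"tz":0,"rx":0,"ry":0,"rz":0,"gripper":0},{"tx":0,"ty":-0.12,"tz":0,"rx":0,"ry":0,"rz":0,"gripper":0}]}}

```text
clock: 10.22
tcp_pos: [489.1, -5.7, 93.2]
tcp_rot: [-3.141, 0.001, 0.0]
contact_force: [-0.2, -0.1, -0.0]
grip_width: 0.007
grasp_force: 0.0
```

{"fn": "move_arm", "kwargs": {"commands": [{"tx":0,"ty":-0.02,"tz":0,"rx":0,"ry":0,"rz":0,"gripper":0},{"tx":0,"ty":-0.04,"tz":0,"rx":0,"ry":0,"rz":0,"gripper":0},{"tx":0,"ty":-0.06,"tz":0,"rx":0,"ry":0,"rz":0,"gripper":0},{"tx":0,"ty":-0.08,"tz":0,"rx":0,"ry":0,"rz":0,"gripper":0},{"tx":0,"ty":-0.1,"tz":0,"rx":0,"ry":0,"rz":0,"gripper":0}]}}

```text
clock: 10.85
tcp_pos: [489.1, 4.3, 93.3]
tcp_rot: [-3.141, 0.001, -0.0]
contact_force: [0.5, 0.3, -0.5]
grip_width: 0.006
grasp_force: 0.1
```

{"fn": "move_arm", "kwargs": {"commands": [{"tx":0,"ty":-0.02,"tz":0,"rx":0,"ry":0,"rz":0,"gripper":0},{"tx":0,"ty":-0.04,"tz":0,"rx":0,"ry":0,"rz":0,"gripper":0},{"tx":0,"ty":-0.06,"tz":0,"rx":0,"ry":0,"rz":0,"gripper":0},{"tx":0,"ty":-0.09,"tz":0,"rx":0,"ry":0,"rz":0,"gripper":0},{"tx":0,"ty":-0.12,"tz":0,"rx":0,"ry":0,"rz":0,"gripper":0}]}}

```text
clock: 11.48
tcp_pos: [489.2, 16.3, 93.3]
tcp_rot: [-3.142, 0.001, -0.0]
contact_force: [-0.2, -1.1, -0.1]
grip_width: 0.007
grasp_force: 0.0
```

```bash
python3 - <<'E'
from h import *
from cell import r
for i in range(4): look(r)
E
```

```text
scene t 11.525 bar [ 71.6  71.1 136. ] tcp [489.1  16.8  93.3] F [-0.9  0.7  0.9] grip 0.0
scene t 11.575 bar [ 71.7  71.2 141. ] tcp [489.2  16.5  93.3] F [ 0.3  0.5 -0.5] grip 0.0
scene t 11.625 bar [ 71.8  71.1 136. ] tcp [489.1  16.3  93.3] F [-0.2  0.4  0.1] grip 0.0
scene t 11.675 bar [ 71.8  71.2 137. ] tcp [489.2  16.1  93.3] F [0.1 0.6 0.5] grip 0.01
```

The bar rests about 2 mm short of the post and isn't moving, so I'm lifting straight out.

{"fn": "move_arm", "kwargs": {"commands": [{"tx":0,"ty":0,"tz":-0.15,"rx":0,"ry":0,"rz":0,"gripper":0},{"tx":0,"ty":0,"tz":-0.35,"rx":0,"ry":0,"rz":0,"gripper":0},{"tx":0,"ty":0,"tz":-0.55,"rx":0,"ry":0,"rz":0,"gripper":0},{"tx":0,"ty":0,"tz":-0.75,"rx":0,"ry":0,"rz":0,"gripper":0},{"tx":0,"ty":0,"tz":-0.95,"rx":0,"ry":0,"rz":0,"gripper":0}]}}

```text
clock: 12.3
tcp_pos: [489.3, 16.1, 190.1]
tcp_rot: [3.142, -0.001, 0.002]
contact_force: [0.6, 0.9, -0.8]
grip_width: 0.003
grasp_force: 0.0
```

{"fn": "move_arm", "kwargs": {"commands": [{"tx":0,"ty":0,"tz":-0.2,"rx":0,"ry":0,"rz":0,"gripper":0},{"tx":0,"ty":0,"tz":-0.4,"rx":0,"ry":0,"rz":0,"gripper":0},{"tx":0,"ty":0,"tz":-0.6,"rx":0,"ry":0,"rz":0,"gripper":0},{"tx":0,"ty":0,"tz":-0.6,"rx":0,"ry":0,"rz":0,"gripper":0},{"tx":0,"ty":0,"tz":-0.6,"rx":0,"ry":0,"rz":0,"gripper":0}]}}

```text
clock: 12.92
tcp_pos: [488.9, 16.0, 248.1]
tcp_rot: [3.141, -0.001, -0.0]
contact_force: [0.1, -0.3, 0.4]
grip_width: 0.009
grasp_force: 0.0
```

{"fn": "move_arm", "kwargs": {"commands": [{"tz":0,"tx":0,"ty":0,"rx":0,"ry":0,"rz":0,"gripper":0},{"tz":0,"tx":0,"ty":0,"rx":0,"ry":0,"rz":0,"gripper":0},{"tz":0,"tx":0,"ty":0,"rx":0,"ry":0,"rz":0,"gripper":0},{"tz":0,"tx":0,"ty":0,"rx":0,"ry":0,"rz":0,"gripper":0},{"tz":0,"tx":0,"ty":0,"rx":0,"ry":0,"rz":0,"gripper":0}]}}

```text
clock: 13.55
tcp_pos: [489.1, 16.1, 248.2]
tcp_rot: [-3.142, 0.001, 0.0]
contact_force: [0.3, 0.4, -0.5]
grip_width: 0.008
grasp_force: 0.0
```

{"fn": "move_arm", "kwargs": {"commands": [{"tz":0,"tx":0,"ty":0,"rx":0,"ry":0,"rz":0,"gripper":0},{"tz":0,"tx":0,"ty":0,"rx":0,"ry":0,"rz":0,"gripper":0},{"tz":0,"tx":0,"ty":0,"rx":0,"ry":0,"rz":0,"gripper":0},{"tz":0,"tx":0,"ty":0,"rx":0,"ry":0,"rz":0,"gripper":0},{"tz":0,"tx":0,"ty":0,"rx":0,"ry":0,"rz":0,"gripper":0}]}}

```text
clock: 14.18
tcp_pos: [489.2, 16.1, 248.3]
tcp_rot: [-3.142, 0.001, -0.0]
contact_force: [0.6, -0.2, -1.0]
grip_width: 0.007
grasp_force: 0.0
```

```bash
python3 - <<'E'
from h import *
from cell import r
s,_,_=look(r); look(r); look(r,"top")
cv2.imwrite("pics/z.png",s["image"])
E
```

```text
scene t 14.225 bar [ 71.6  71.1 139. ] tcp [489.2  16.1 248.3] F [-0.3  0.2 -0.8] grip 0.0
scene t 14.275 bar [ 71.6  71.  138. ] tcp [489.2  16.1 248.3] F [ 0.8 -0.1  0.1] grip 0.01Traceback (most recent call last):
  File "<stdin>", line 3, in <module>
  File "h.py", line 20, in look
    s=r.snapshot(n);b=bar(s);st=r.get_state()
                      ~~~^^^
  File "h.py", line 18, in bar
    return (y[m].min()+y[m].max())/2,y[m].mean(),m.sum()
            ~~~~~~~~^^
    return umr_minimum(a, axis, None, out, keepdims, initial, where)
ValueError: zero-size array to reduction operation minimum which has no identity
```

```bash
python3 - <<'E'
from h import *
from cell import r
look(r); print(r.close_job())
E
```

```text
scene t 14.375 bar [ 71.8  71.  136. ] tcp [489.1  16.1 248.3] F [ 0.   0.3 -0.8] grip 0.01
the job is handed in; nothing more can be done
None
```

The trolley rests about 2 mm from the marker post (scene camera) and stayed still for 2.8 s before I handed the job in at 14.4 s, with the hand lifted clear above it; the hand-in returned no verdict.

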